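# Close a battery module's cover in a pedal press and gauge the slot

### The job

Slide the blue battery module along the press bed, without lifting it, until it is fully home against the back stop under the yellow ram, its red cover still up. Then push the red spring pedal down to its stop, hold it there for about a second so that the ram closes the cover, and let the pedal come all the way back up. Finally take the stepped feeler gauge by its orange grip, slide its thin tip into the slot under the cover's near edge until the thick step jams against the slot's edges, then draw it out and stand it back upright on its green board, leaving the module home and the other things on the bench where they are.

Things in the scene. Friction and masses are not known exactly. Their poses are not given: they have to be found in the camera images.
- nest (a point): Centre of the place under the ram, on top of the press's 10 mm thick bed plate (z = 0.010): the centre of the module's underside must end here. x = sliding direction, from the open near end to the back stop; y across; z up. The stop's face is 80 mm beyond (+x). The plate is 190 mm wide, from 220 mm before to 100 mm beyond. The press stands at another place and yaw each run.
- press: The blue press; origin on the bench right below nest, same axes. The bed and rails are greased and slippery. Rails 25 mm high leave a 110 mm wide channel from nest to the stop, with flared mouths (145 mm wide) starting 40 mm before nest. Columns at y = +-84 mm carry a bridge (56 mm in x, 200 mm in y), underside 165 mm above the bench, topped by a cylinder up to 322 mm.
- ram (a joint): Travel of the yellow ram plate (90 x 75 mm, centred over nest, under the bridge), m, downwards: 0 with its underside 98 mm above nest; the pedal drives it in step, to 0.0265 at the pedal's stop, and lifts it again.
- module: Blue battery module case, 160 (x) x 100 (y) x 50 mm high, about 0.75 kg with cover, loose, on the press bed. Origin: centre of its underside; x along its length, pointing to the back stop. It starts 90 to 120 mm short of home, slightly off line and turned; when pushed at the middle of its near end face the flared rails straighten it.
- module_front (a point): Centre of the module case's near end face (80 mm from the module's centre, facing the robot), 38 mm above its underside (48 mm above the bench): a good height to push at, as the gripper body must stay clear above the raised cover (top up to 94 mm above the bench). Axes as the module's.
- slot_mouth (a point): Middle of the slot's mouth in the plane of the near end face, 54.5 mm above the module's underside. The slot lies between case top (50 mm) and cover underside (59 to 60 mm once closed, 68 to 72 mm before, when even the gauge's step would enter). Free for 80 mm of its width, centred, and over 100 mm deep. Axes as the module's; the gauge goes in along +x.
- cover (a joint): Travel of the module's red cover (144 x 100 x 12 mm plate on legs, its edge set back 8 mm from the near end face) down onto its case, m: 0 fully up (its top 84 mm above the module's underside), 0.013 hard down; starts at 0 to 0.004. It is stiff (6 N) and stays where it is left. The pedal's full stroke presses it to about 0.013.
- pedal_pad (a point): Centre of the ribbed black pad on the red pedal: where to press. Moves with the pedal; about 86 mm above the bench at rest, 53 mm at the stop. x runs from the pedal's raised free end (nearest the robot) to the hinge, 125 mm away; y along the hinge; z normal to the pad. Pedal 85 x 175 mm on a 220 x 120 mm base plate, left or right of the press.
- pedal_hinge (a point): Point on the pedal's hinge axis, 32 mm above the bench, at the pedal's far end. Seen along pedal_pad's axes the pad's centre is 125 mm nearer (-x) and 11 mm higher (z). Axes as pedal_pad's.
- pedal (a joint): Pedal angle, rad: 0 at rest (plate sloping 0.36 rad above level), 0.28 at its hard stop. A spring returns it. Pressing at the pad takes about 5 N at first and about 15 N near the stop while the cover is being closed.
- gauge_grip (a point): Centre of the stepped gauge's upright orange grip, 45 mm above the gauge's underside; the grip is 24 (x) x 28 (y) x 75 mm high. Take it from above, closing across y. x points to the gauge's tip. Ahead of the grip lies a steel bar 60 x 28 x 14 mm high, then the thin tip.
- gauge: The stepped feeler gauge: 114 mm long, 0.14 kg, loose, standing on its green board. Origin: underside of the middle of the thick bar, 42 mm ahead of the grip's centre; x towards the tip. The thin tip (24 mm wide, 4 mm thick, 5 to 9 mm above the underside) runs from 30 to 60 mm; the step that jams is at 30 mm.
- gauge_tip (a point): Middle of the front end of the gauge's thin tip: 102 mm ahead of and 38 mm below gauge_grip, 7 mm above the gauge's underside. The step (14 mm high bar) lies 30 mm behind it. Axes as the gauge's.
- board_mid (a point): Middle of the top of the gauge's green board, 200 (x) x 120 (y) x 8 mm, fixed on the bench, on the other side of the press from the pedal. Axes as the board's.
- blower: Red blower unit, 110 x 75 x 28 mm, lying flat; a bystander, loose, not to be moved. Origin: on its axis or centre line, near its underside.
- screwdriver: Screwdriver with yellow handle, 190 mm, lying; a bystander, loose, not to be moved. Origin: on its axis or centre line, near its underside.
- wrench: Steel wrench, 170 mm, lying; a bystander, loose, not to be moved. Origin: on its axis or centre line, near its underside.
- tape: Black tape roll, 90 mm across, 24 mm high; a bystander, loose, not to be moved. Origin: on its axis or centre line, near its underside.
- jar: Jar, 64 mm across, 85 mm high; a bystander, loose, not to be moved. Origin: on its axis or centre line, near its underside.
- cellpack: Blue cell pack, 130 x 70 x 45 mm; a bystander, loose, not to be moved. Origin: on its axis or centre line, near its underside.
- mug: White mug, 80 mm across, 90 mm high; a bystander, loose, not to be moved. Origin: on its axis or centre line, near its underside.
Things that resemble listed ones, but are neither listed nor needed, are in the scene too. What is shaped like the gauge but turquoise is not meant.

How it is judged (in metres and radians):
On the way, in this order (a step that is already met when the one before it is completed fails the run):
1. the module is fully home against the back stop (within 4 mm), in line, cover still up (x of module in the frame of nest between -0.004 and 0.006 m and y of module in the frame of nest between -0.009 and 0.009 m and angle between the x axis of module and the x axis of nest, either way round below 0.1 rad and value of joint cover below 0.009 m), for 0.2 s.
2. the pedal is at its stop (over 0.26 rad) for half a second, with the module home and the cover pressed closed (value of joint pedal above 0.26 rad and x of module in the frame of nest between -0.004 and 0.006 m and y of module in the frame of nest between -0.009 and 0.009 m and angle between the x axis of module and the x axis of nest, either way round below 0.1 rad and value of joint cover above 0.0105 m), for 0.5 s.
3. the pedal is back up (value of joint pedal below 0.03 rad), for 0.1 s.
4. the gauge's tip is in the slot with its step jammed against the slot's edges (over 1 N) (x of gauge_tip in the frame of module between -0.056 and -0.037 m and y of gauge_tip in the frame of module between -0.035 and 0.035 m and z of gauge_tip in the frame of module between 0.05 and 0.062 m and value of joint cover above 0.0105 m and contact force between gauge and module above 1 N), for 0.1 s.
At the end, for the whole second after the job is handed in: Module home against the stop (within 4 mm, 9 mm sideways, 0.1 rad), cover closed (over 10.5 mm down), pedal up (under 0.03 rad), gauge standing upright, at rest and released on its board (x of module in the frame of nest between -0.004 and 0.006 m and y of module in the frame of nest between -0.009 and 0.009 m and angle between the x axis of module and the x axis of nest, either way round below 0.1 rad and value of joint cover above 0.0105 m and value of joint pedal below 0.03 rad and x of gauge_grip in the frame of board_mid between -0.1 and 0.1 m and y of gauge_grip in the frame of board_mid between -0.06 and 0.06 m and z of gauge_grip in the frame of board_mid between 0.041 and 0.05 m and angle between gauge_grip's own z axis and vertical below 0.08 rad and linear speed of gauge below 0.02 m/s); the robot touches nothing.
It fails at once if the module is lifted off the bed (more than 12 mm) (height (world z) of module above 0.022 m).
It fails at once if a bystander is moved more than 30 mm (distance of any of blower, screwdriver, wrench, tape, jar, cellpack, mug from where it was at the start of the episode above 0.03 m).
It also fails if it takes over 69 s, if anything falls off the work surface, if the arm or the gripper's body presses on something with over 40 N, if the wrist force passes 120 N, or if a joint passes its speed limit or range.

### The arm

A 6-joint arm with a two-finger parallel gripper is mounted at the origin on the work surface. World frame = base frame: x ahead of the robot, y to its left, z up, the work surface at z = 0. Lengths are in mm, angles in degrees, forces in N, time in s.
With the tool pointing down it reaches from about 325 to 850 mm from the base axis. Payload 15.5 kg.
Tool frame: the origin (TCP) lies midway between the tips of the shut fingers; the grasp point (between the pads) lies 19 mm behind it (arm.grip_point_offset is the distance from the TCP to the grasp point, in mm); z points along the fingers, y is the direction in which the jaws open and shut (so a half turn about z gives the same grasp; the last joint's range is limited). The gripper opens to 91 mm and grips with 3 to 60 N. Pads are 32 mm wide; open, the fingers measure 118 mm over their backs; the gripper's body (76 mm by 178 mm) begins 60 mm behind the grasp point.
Start: joints at [-80.243, 28.281, 77.091, -0, 74.628, -5.472], TCP at [164.177, -603.053, 213.915] pointing down, gripper open.
Joint ranges: [-166.48, 166.48], [-47.26, 123.95], [12.59, 153.08], [-70.14, 250.14], [6.76, 159.57], [-176.63, 176.63]. Speed limits (degrees/s): [108.29, 108.29, 147.25, 172.46, 172.46, 172.46].

### API

Orientations are given as [roll, pitch, yaw] about the fixed x, y, z axes, in that order (R = Rz(yaw) Ry(pitch) Rx(roll)).
In Python, from station import monitor, grab_frame, job, arm gives the robot as it stands. The module is installed in compiled form; this text tells all that it offers.
- The arm moves only by the tool arm_command, never from a script. Its argument "increments" is a list of rows, each a list of 7 numbers: the shift along the tool's x, y, z as a fraction of full scale, then the turn, a rotation vector about the tool's x, y, z as a fraction of full scale, then the finger opening in mm, from 0 to 91.2. In form: [[tx, ty, tz, ax, ay, az, fingers], ...]. A call has 1 to 12 rows; each row is the pose to reach, as a shift and turn from the pose commanded when the call began, along the tool's axes at that moment, turning the shorter way round; what a row does not reach only later rows make up. Full scale, the value 1, is 200 mm for a shift and pi rad for a turn. A row lasts 1/10 s, in which the tool goes at most 50 mm and 8.59 degrees, less where a joint would pass 70% of its speed; a pose out of reach is approached as far as the arm can. A call with a number of a shift or a turn outside -1 to 1 is refused whole. A call with a gripper value outside its range is refused whole. The fingers move at their own pace and stop on an object; the grip force is fixed at half the most. Time passes only in rows, so rows that repeat a pose let the fingers close. It gives the time, the measured TCP pose, the force and the opening at its end, in the units of the state.
- monitor.get_obs(): the state, without advancing time (a new reading comes with each control period).
- grab_frame(name): name is "side" or "top" or "wrist"; returns a dict with "img" (420x560x3 uint8, red, green, blue), "range_z" (420x560 float32, mm along the optical axis (not along the pixel's ray), 0 where there is no reading), "camera_matrix" (3x3 intrinsics, pixels), "cam_to_world" (4x4, takes a point from camera to world coordinates). Camera axes: x right, y down, z forward; pixel columns grow to the right and rows downward; lengths in mm; the calibration is good to about 2 mm. A picture is of the moment at which its call begins.
- job.finish_job(): hands the job in, once; it reports no verdict.
The state is a dict: "t": time; "joints": joint angles; "qvel": joint speeds; "tau": joint torques, N m; "tcp_pos": TCP position; "eef_rot": TCP orientation; "ft_force": force on the tool from outside, world axes, zero at the start; "torque": the same for the moment, N m; "grip_width": finger opening in mm.
Only numpy, scipy, OpenCV 4.12 (cv2) and the standard library are available. Lean on these libraries where they do the work, as an engineer would, in place of code of your own. Each camera call takes 0.05 s, during which the arm holds its last target. There are 200 camera calls.

## Working session

There is one attempt and no reset: what is moved stays moved. The work goes in short steps, Python scripts to look and compute and a tool call to move; the robot and the scene stay as the last step left them, time stands still between calls to the robot, and variables do not carry over. Pictures are saved under pics/ and viewed, about 8 in all and at most 12, crops included, and the job is handed in when it is done.

Besides the shell and the picture viewer there is one more tool, called after "Call:" as name(argument=value, ...) on one line, values as JSON. arm_command: Moves the arm, as the interface text tells. Shift numbers are shares of 200 mm and turn numbers shares of pi rad, none past 1 either way. Its arguments: {"type":"object","properties":{"increments":{"type":"array","items":{"type":"array","items":{"type":"number"}}}},"required":["increments"]}

```bash
mkdir -p pics && cat > h.py <<'E'
import numpy as np, cv2
from station import monitor, grab_frame, job, arm
def snap(name,tag):
    f=grab_frame(name); cv2.imwrite(f'pics/{tag}.png',f['img'][:,:,::-1]); np.savez(f'pics/{tag}.npz',**f); return f
def load(tag): return dict(np.load(f'pics/{tag}.npz'))
def cloud(f):
    z=f['range_z'];K=f['camera_matrix'];v,u=np.indices(z.shape)
    p=np.stack([(u-K[0,2])/K[0,0]*z,(v-K[1,2])/K[1,1]*z,z],-1)
    T=f['cam_to_world']; return p@T[:3,:3].T+T[:3,3]
E
python3 - <<'E'
from h import *
a=snap('top','top0');b=snap('side','side0')
print(a['cam_to_world'].round(2),b['cam_to_world'].round(2),a['camera_matrix'])
o=monitor.get_obs();print(o)
cv2.imwrite('pics/t0.png',cv2.resize(a['img'][:,:,::-1],(800,600)))
E
```

```text
[[ 1.00000e-02 -1.00000e+00  6.00000e-02  4.27280e+02]
 [-1.00000e+00 -1.00000e-02  2.00000e-02 -3.52100e+01]
 [-2.00000e-02 -6.00000e-02 -1.00000e+00  1.13402e+03]
 [ 0.00000e+00  0.00000e+00  0.00000e+00  1.00000e+00]] [[-9.4000e-01 -2.0000e-01  2.7000e-01  1.9563e+02]
 [-3.4000e-01  5.5000e-01 -7.6000e-01  8.1429e+02]
 [ 0.0000e+00 -8.1000e-01 -5.9000e-01  7.3440e+02]
 [ 0.0000e+00  0.0000e+00  0.0000e+00  1.0000e+00]] [[402.42357585   0.         282.463357  ]
 [  0.         402.42357585 210.49355925]
 [  0.           0.           1.        ]]
{'t': 0.1, 'joints': array([-8.02407332e+01,  2.83138686e+01,  7.71213920e+01,  1.32436540e-04,
        7.46275076e+01, -5.47231043e+00]), 'qvel': array([ 0.05000103,  0.01000704, -0.15771236, -0.07170374, -0.06724859,
       -0.10292994]), 'tau': array([-5.64484726e-04, -8.80237842e+01, -3.82541728e+01,  7.07963132e-02,
        4.83725884e-02, -1.58275867e-06]), 'tcp_pos': array([ 164.1445199 , -602.7314263 ,  213.38321382]), 'eef_rot': array([-1.79937530e+02, -6.11294761e-03,  1.52315387e+01]), 'ft_force': array([0.17340973, 0.75994371, 0.79290964]), 'torque': array([ 0.04492652,  0.04781732, -0.02858541]), 'grip_width': 91.45658196008536}
```

View pics/top0.png

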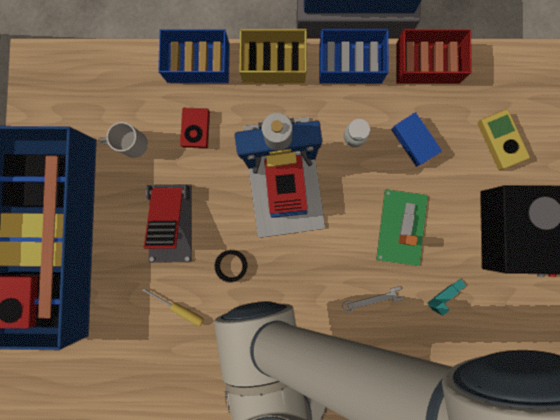

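View pics/side0.png

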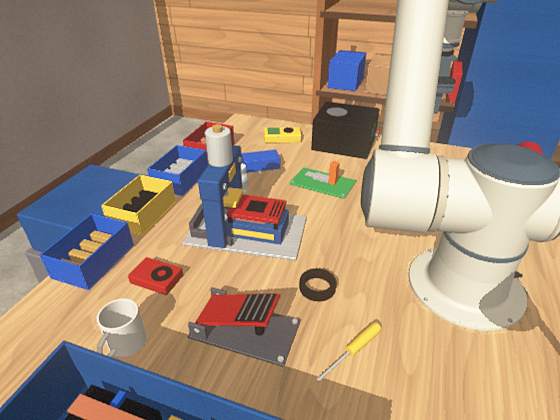

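Top view: the press is at about (285,190) with its open end down. The pedal is at (165,220), its ribbed pad at the lower end (160,233). The green board is at (403,228), with the orange grip at (410,240) and the gauge's tip pointing up. The turquoise decoy is at (448,296). The side view agrees.

```bash
cat > m.py <<'E'
from h import *
f=load('top0');P=cloud(f);img=f['img'];hsv=cv2.cvtColor(img,cv2.COLOR_RGB2HSV)
H,S,V=[hsv[...,i].astype(int) for i in range(3)]
Z=P[...,2];v,u=np.indices(Z.shape)
def box(u0,u1,v0,v1): return (u>=u0)&(u<u1)&(v>=v0)&(v<v1)
def rep(n,m):
    m=cv2.morphologyEx(m.astype(np.uint8),cv2.MORPH_OPEN,np.ones((2,2)))
    k,l,st,_=cv2.connectedComponentsWithStats(m)
    if k<2: print(n,'none');return
    m=l==1+np.argmax(st[1:,4]); p=P[m]
    (c,s,a)=cv2.minAreaRect(p[:,:2].astype(np.float32))
    print(n,m.sum(),'c',np.round(c,1),'s',np.round(s,1),'a',round(a,1),'med',np.median(p,0).round(1),'z',np.percentile(p[:,2],[5,50,95]).round(1)); return m
red=((H<8)|(H>172))&(S>150)&(V>70)
rep('green',(H>50)&(H<80)&(S>100)&box(370,440,180,275))
rep('orange',(H<14)&(S>150)&(V>120)&box(385,430,220,260))
rep('orangetop',(H<14)&(S>120)&(Z>80)&box(385,430,220,260))
rep('bar',(S<70)&(V>80)&(Z>12)&(Z<40)&box(385,430,195,260))
rep('bed',(Z>5)&(Z<16)&(S<60)&box(240,335,140,245))
rep('bridge',(H>100)&(H<125)&(S>120)&(Z>165)&box(225,330,110,180))
rep('cyl',(Z>290)&box(225,330,100,180))
rep('cover',red&(Z>70)&box(250,320,150,225))
rep('case',(H>100)&(H<128)&(S>80)&(Z>45)&(Z<72)&box(250,320,190,225))
rep('pedalred',red&box(135,200,175,260))
rep('pedalbase',(S<60)&(Z<14)&(Z>3)&box(135,200,175,270))
rep('pad',(V<60)&(Z>55)&box(135,200,205,260))
for n,b in [('gauge',(385,430,195,260))]:pass
E
python3 m.py
python3 - <<'E'
from h import *
a=cv2.imread('pics/top0.png')
c=cv2.resize(a[145:250,235:335],None,fx=4,fy=4,interpolation=cv2.INTER_CUBIC)
d=cv2.resize(a[170:275,135:205],None,fx=4,fy=4,interpolation=cv2.INTER_CUBIC)
cv2.imwrite('pics/crop1.png',np.hstack([c,d]))
E
```

```text
green 2387 c [ 467.1 -225.7] s [367.8 197.2] a 82.7 med [ 451.1 -336.1    7.6] z [ 3.6  7.6 11.3]
orange 96 c [ 426.3 -210.7] s [350.4  21.6] a 86.2 med [ 416.7 -348.6   82.3] z [ 7.6 82.3 86. ]
orangetop 84 c [ 426.9 -210.8] s [350.4  22.4] a 86.2 med [ 419.  -349.    82.3] z [14.6 82.3 85.8]
bar 328 c [ 472.9 -361.1] s [36. 90.] a 79.3 med [ 470.8 -358.8   20.5] z [ 7.6 20.5 24.9]
bed 2585 c [541.9 -23.1] s [230.4 190.3] a 8.4 med [495.3 -24.5   9.6] z [ 4.8  9.6 13.7]
bridge 731 c [553.2  10.5] s [264.   71.2] a 29.8 med [633.9  55.8 224.1] z [189.4 224.1 227.2]
cyl 759 c [586.2  -5.3] s [ 60.6 317.7] a 89.8 med [647.2  -6.7 309.6] z [288.6 309.6 322.1]
cover 1392 c [535.3 -26.8] s [216.6 101.4] a 6.6 med [543.2 -26.3  91.8] z [87.4 91.8 95.1]
case 112 c [485.2 -31.6] s [ 6.2 97.7] a 6.3 med [484.9 -29.7  57.7] z [ 8.8 57.7 62.5]
pedalred 1169 c [477.3 172.4] s [165.  410.1] a 2.7 med [499.1 301.6  56. ] z [33. 56. 92.]
pedalbase 1089 c [441.9 163.3] s [180.6 396.4] a 1.0 med [389.5 269.    7.3] z [ 2.3  7.3 11.4]
pad 347 c [431.  302.6] s [42.1 73.5] a 0.6 med [428.5 301.3  87.2] z [78.4 87.2 95.9]
```

View pics/crop1.png

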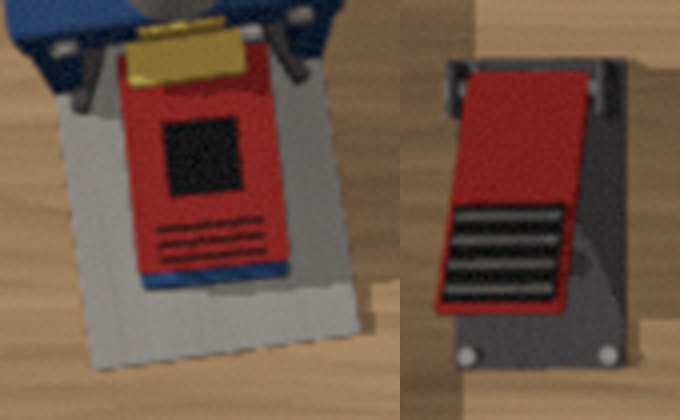

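The crop shows the press bed's near corners at crop pixels (97,368) and (358,328), and the case strip at (143..288, ~275). The pedal is straight, with its pad at crop pixel (503,252). Invalid depth values spoiled some rectangles, so I'll filter those out and cast edges onto planes.

```bash
cat > m2.py <<'E'
exec(open('m.py').read().split("rep('green'")[0])
ok=f['range_z']>0; med=cv2.medianBlur(f['range_z'],5); ok&=abs(f['range_z']-med)<8
def ray(uv,z):
    K=f['camera_matrix'];T=f['cam_to_world'];d=T[:3,:3]@np.linalg.solve(K,[uv[0],uv[1],1.]);o=T[:3,3];return (o+d*(z-o[2])/d[2])[:2]
def rp(n,m,z=None):
    m=cv2.morphologyEx((m&ok if z is None else m).astype(np.uint8),cv2.MORPH_OPEN,np.ones((3,3)))
    k,l,st,_=cv2.connectedComponentsWithStats(m); m=l==1+np.argmax(st[1:,4])
    vv,uu=np.nonzero(m); zz=np.median(Z[m&ok]) if z is None else z
    p=np.array([ray(q,zz) for q in zip(uu,vv)],np.float32); c,s,a=cv2.minAreaRect(p)
    print(n,m.sum(),'c',np.round(c,1),'s',np.round(s,1),'a',round(a,1),'z',round(float(np.median(Z[m&ok])),1)); return p
rp('green',(H>50)&(H<80)&(S>100)&box(370,440,180,275),8)
rp('orangetop',(H<14)&(S>120)&(Z>78)&box(385,430,220,260),90.5)
rp('bar',(S<70)&(Z>12)&(Z<40)&box(385,430,195,260),22)
rp('bridge',(H>95)&(H<128)&(S>100)&(Z>205)&box(225,330,110,180))
rp('cyl',(Z>300)&box(225,330,100,180),322)
rp('cover',((red|(V<50))&(Z>75)&box(250,320,165,225)))
rp('case',(H>100)&(H<128)&(S>80)&(Z<75)&box(265,312,200,225),60)
rp('pad',(V<130)&(S<80)&(Z>65)&box(135,200,215,260))
rp('pedalred',red&(Z>30)&box(135,200,175,260),86)
B=(S<60)&(V>75)&(Z<18)&box(240,335,150,245)
rows=[]
import numpy as np
m=cv2.morphologyEx(B.astype(np.uint8),cv2.MORPH_OPEN,np.ones((3,3)))
# near edge: lowest pixel per column; right/left edges per row
ne=np.array([ray((c,np.nonzero(m[:,c])[0].max()+.5),10) for c in range(264,321)])
re=np.array([ray((np.nonzero(m[r])[0].max()+.5,r),10) for r in range(172,222)])
le=np.array([ray((np.nonzero(m[r])[0].min()-.5,r),10) for r in range(172,230)])
for n,e in (('near',ne),('right',re),('left',le)):
    vx,vy,x0,y0=cv2.fitLine(e.astype(np.float32),cv2.DIST_HUBER,0,.01,.01).ravel()
    print(n,np.degrees(np.arctan2(vy,vx)).round(2),x0.round(1),y0.round(1))
E
python3 m2.py
```

```text
green 2376 c [ 454.4 -343.4] s [118.  196.6] a 82.8 z 7.7
orangetop 91 c [ 419.3 -344.1] s [20.5 25.8] a 0.6 z 82.6
bar 326 c [ 476.3 -355.6] s [30.  88.4] a 80.9 z 20.5
bridge 693 c [658.4 -64.1] s [58.  71.1] a 6.4 z 224.4
cyl 728 c [648.3  -3.9] s [60.4 59.5] a 0.5 z 309.8
cover 1618 c [551.  -20.7] s [121.7  97.2] a 6.8 z 92.0
case 110 c [486.2 -27.1] s [ 8.7 91.7] a 5.7 z 59.4
pad 540 c [430.8 305.6] s [57.5 75.5] a 0.5 z 86.6
pedalred 1023 c [507.  297.4] s [84.4 86.5] a 0.4 z 53.6
near -81.7 436.5 -39.0
right 8.68 538.1 -116.1
left 8.61 525.4 73.0
```

```bash
cat > go.py <<'E'
from h import *
import sys
from scipy.spatial.transform import Rotation as R
# usage: go.py x y z yaw [pitchtilt]  -> fractions from the present pose
def go(x,y,z,yaw,tilt=0):
    o=monitor.get_obs(); r=R.from_euler('xyz',o['eef_rot'],degrees=True); t=R.from_euler('xyz',[180,tilt,yaw],degrees=True)
    d=r.inv().apply(np.array([x,y,z])-o['tcp_pos']); w=(r.inv()*t).as_rotvec()
    print('at',o['tcp_pos'].round(1),o['eef_rot'].round(2),'F',o['ft_force'].round(1),'t',round(o['t'],2))
    print('dist',np.linalg.norm(d).round(1),'frac',(d/200).round(4),(w/np.pi).round(4))
if __name__=='__main__': go(*map(float,sys.argv[1:]))
E
python3 go.py 300 -330 190 8.5
```

```text
at [ 164.1 -602.7  213.4] [-1.7994e+02 -1.0000e-02  1.5230e+01] F [0.2 0.8 0.8] t 0.1
dist 305.6 frac [ 1.0137 -1.1372  0.1183] [-0.0003 -0.      0.0374]
```

Call:
arm_command(increments=[[0.9, -1, 0.12, 0, 0, 0.037, 10], [0.9, -1, 0.12, 0, 0, 0.037, 10], [0.9, -1, 0.12, 0, 0, 0.037, 10], [0.9, -1, 0.12, 0, 0, 0.037, 10], [0.9, -1, 0.12, 0, 0, 0.037, 10], [0.9, -1, 0.12, 0, 0, 0.037, 10], [0.9, -1, 0.12, 0, 0, 0.037, 10], [0.9, -1, 0.12, 0, 0, 0.037, 10]])

```text
t: 0.9
tcp_pos: [285.5, -362.9, 190.0]
eef_rot: [180.0, 0.0, 8.6]
ft_force: [0.2, -0.2, -0.4]
grip_width: 30.1
```

```bash
python3 go.py 400 -170 150 8.5
```

```text
at [ 285.5 -362.9  190. ] [179.98   0.     8.63] F [ 0.2 -0.2 -0.4] t 0.9
dist 227.8 frac [ 0.7108 -0.8676  0.1997] [0.0001 0.     0.0007]
```

Call:
arm_command(increments=[[0.71, -0.87, 0.2, 0, 0, 0, 10], [0.71, -0.87, 0.2, 0, 0, 0, 10], [0.71, -0.87, 0.2, 0, 0, 0, 10], [0.71, -0.87, 0.2, 0, 0, 0, 10], [0.71, -0.87, 0.2, 0, 0, 0, 10], [0.71, -0.87, 0.2, 0, 0, 0, 10], [0.71, -0.87, 0.2, 0, 0, 0, 10]])

```text
t: 1.6
tcp_pos: [400.1, -170.3, 149.9]
eef_rot: [180.0, 0.0, 8.6]
ft_force: [0.1, -0.1, -0.3]
grip_width: 9.7
```

```bash
python3 go.py 435 -34.5 150 8.5
```

```text
at [ 400.1 -170.3  149.9] [179.98   0.     8.61] F [ 0.1 -0.1 -0.3] t 1.6
dist 140.2 frac [ 0.274  -0.6454 -0.0009] [0.0001 0.     0.0006]
```

Call:
arm_command(increments=[[0.274, -0.645, 0, 0, 0, 0, 10], [0.274, -0.645, 0, 0, 0, 0, 10], [0.274, -0.645, 0, 0, 0, 0, 10], [0.274, -0.645, 0, 0, 0, 0, 10], [0.274, -0.645, 0.56, 0, 0, 0, 10], [0.274, -0.645, 0.56, 0, 0, 0, 10], [0.274, -0.645, 0.56, 0, 0, 0, 10], [0.274, -0.645, 0.56, 0, 0, 0, 10]])

```text
t: 2.4
tcp_pos: [433.7, -35.4, 36.3]
eef_rot: [-179.9, 0.2, 8.5]
ft_force: [0.1, 0.1, -0.1]
grip_width: 10.1
```

```bash
python3 - <<'E'
from h import *
f=snap('wrist','w1')
t=load('top0')
g=snap('top','top1')
cv2.imwrite('pics/v1.png',np.hstack([cv2.resize(f['img'],(480,360)),cv2.resize(g['img'][130:270,230:350],(309,360))])[:,:,::-1])
print(f['cam_to_world'].round(2))
E
python3 go.py 548.5 -17.5 38 8.5
```

```text
[[ 1.5000e-01 -9.5000e-01 -2.7000e-01  5.0879e+02]
 [-9.9000e-01 -1.4000e-01 -4.0000e-02 -2.5230e+01]
 [ 0.0000e+00  2.7000e-01 -9.6000e-01  2.0630e+02]
 [ 0.0000e+00  0.0000e+00  0.0000e+00  1.0000e+00]]
at [435.2 -35.3  38.4] [ 1.7999e+02 -2.0000e-02  8.4700e+00] F [0.1 0.1 0.4] t 2.5
dist 114.7 frac [ 0.5734 -0.0044  0.0021] [ 0.0001 -0.0001 -0.0002]
```

View pics/v1.png

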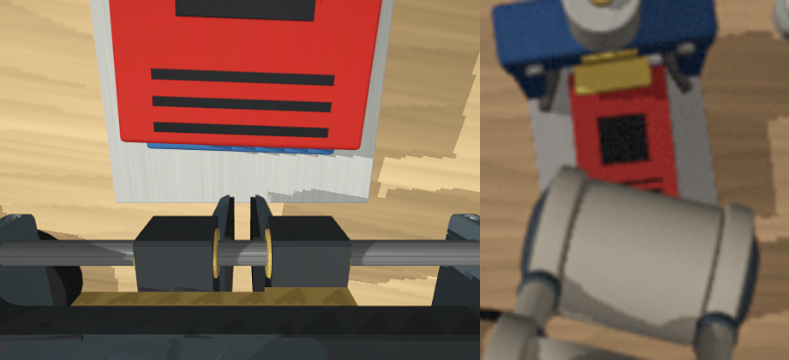

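The wrist view shows the fingers centred on the module's near face (gap at px 243, cover edge 120–362). The camera sits 75 mm ahead of the TCP and could hit the bridge, so I'll lean the tool back 20°.

```bash
python3 go.py 440 -34.7 42 8.5 -20
```

```text
at [435.2 -35.3  38.4] [ 1.7999e+02 -2.0000e-02  8.4700e+00] F [0.1 0.1 0.4] t 2.5
dist 6.0 frac [ 0.0242  0.0008 -0.018 ] [ 1.00e-04  1.11e-01 -2.00e-04]
```

Call:
arm_command(increments=[[0.024, 0, -0.018, 0, 0.111, 0, 10], [0.024, 0, -0.018, 0, 0.111, 0, 10], [0.024, 0, -0.018, 0, 0.111, 0, 10], [0.024, 0, -0.018, 0, 0.111, 0, 10]])

```text
t: 2.9
tcp_pos: [449.4, -12.2, 44.1]
eef_rot: [-176.7, -17.1, 9.0]
ft_force: [0.6, 0.3, 0.4]
grip_width: 9.9
```

```bash
python3 go.py 549.8 -18.9 42 8.5 -20
```

```text
at [449.4 -12.2  44.1] [-176.71  -17.09    9.04] F [0.6 0.3 0.4] t 2.9
dist 100.6 frac [0.4656 0.1205 0.1476] [-0.0192  0.0162  0.0024]
```

Call:
arm_command(increments=[[0, 0, 0, 0, 0, 0, 10], [0, 0, 0, 0, 0, 0, 10], [0, 0, 0, 0, 0, 0, 10]])

```text
t: 3.2
tcp_pos: [448.9, -11.8, 43.0]
eef_rot: [-176.7, -16.8, 9.1]
ft_force: [0.4, -0.6, 0.1]
grip_width: 10.1
```

```bash
python3 go.py 549.8 -18.9 42 8.5 -20; python3 -c "
from h import *
print(monitor.get_obs()['joints'].round(1))"
```

```text
at [448.9 -11.8  43. ] [-176.69  -16.83    9.06] F [ 0.4 -0.6  0.1] t 3.2
dist 101.2 frac [0.4701 0.1228 0.1405] [-0.0194  0.0177  0.0024]
[-17.4  29.2 125.4  42.   15.7  23.3]
```

```bash
python3 go.py 440 -34.7 41 8.5 0
```

```text
at [448.9 -11.8  43. ] [-176.69  -16.83    9.06] F [ 0.4 -0.6  0.1] t 3.2
dist 24.6 frac [-0.0622  0.1054 -0.0145] [-0.0187 -0.0934  0.0058]
```

Call:
arm_command(increments=[[-0.062, 0.105, -0.02, -0.019, -0.093, 0.006, 10], [-0.062, 0.105, -0.02, -0.019, -0.093, 0.006, 10], [-0.062, 0.105, -0.02, -0.019, -0.093, 0.006, 10], [-0.062, 0.105, -0.02, -0.019, -0.093, 0.006, 10], [-0.062, 0.105, -0.02, -0.019, -0.093, 0.006, 10]])

```text
t: 3.7
tcp_pos: [441.6, -35.4, 42.1]
eef_rot: [179.7, -0.1, 8.5]
ft_force: [1.5, 0.3, -0.3]
grip_width: 10.1
```

```bash
python3 go.py 505 -26.5 40 8.5 0; python3 -c "
from h import *
print(monitor.get_obs()['joints'].round(1))"
```

```text
at [441.6 -35.4  42.1] [ 1.7972e+02 -8.0000e-02  8.4700e+00] F [ 1.5  0.3 -0.3] t 3.7
dist 64.0 frac [0.32   0.0025 0.011 ] [ 0.0016 -0.0004 -0.0002]
[-12.1  30.2 112.7  -0.4  37.   69.7]
```

Call:
arm_command(increments=[[0.03, 0, 0.01, 0.0016, 0, 0, 10], [0.06, 0, 0.01, 0.0016, 0, 0, 10], [0.09, 0, 0.01, 0.0016, 0, 0, 10], [0.12, 0, 0.01, 0.0016, 0, 0, 10], [0.15, 0, 0.01, 0.0016, 0, 0, 10], [0.18, 0, 0.01, 0.0016, 0, 0, 10], [0.21, 0, 0.01, 0.0016, 0, 0, 10], [0.24, 0, 0.01, 0.0016, 0, 0, 10], [0.27, 0, 0.01, 0.0016, 0, 0, 10], [0.29, 0, 0.01, 0.0016, 0, 0, 10], [0.31, 0, 0.01, 0.0016, 0, 0, 10], [0.32, 0, 0.01, 0.0016, 0, 0, 10]])

```text
t: 4.9
tcp_pos: [502.6, -24.8, 39.4]
eef_rot: [-179.7, -0.0, 8.5]
ft_force: [-4.1, -1.1, 1.8]
grip_width: 9.7
```

```bash
python3 - <<'E'
from h import *
f=snap('wrist','w2')
g=snap('top','top2')
s=snap('side','side2')
cv2.imwrite('pics/v2.png',np.hstack([cv2.resize(f['img'],(400,300)),cv2.resize(s['img'][110:270,170:380],(394,300))])[:,:,::-1])
print(monitor.get_obs()['joints'].round(1))
E
python3 go.py 525 -23 41 8.5 -15
```

```text
[ -9.8  33.3 104.3   0.4  42.4  71.4]
at [502.8 -24.9  39.6] [-1.7972e+02 -8.0000e-02  8.4500e+00] F [ 0.5 -0.3  0.2] t 5.05
dist 22.4 frac [ 0.1113  0.0067 -0.0071] [-0.0015  0.0829 -0.0005]
```

View pics/v2.png

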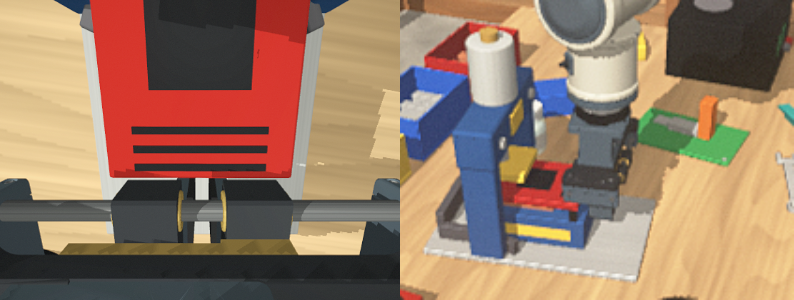

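The module is moving straight into the rails, the wrist view showing it centred between them and the side view showing the gripper clear of the bridge. I'll add the tilt while advancing.

Call:
arm_command(increments=[[0.015, 0, -0.005, 0, 0.012, 0, 10], [0.03, 0, -0.01, 0, 0.024, 0, 10], [0.045, 0, -0.01, 0, 0.036, 0, 10], [0.06, 0, -0.01, 0, 0.048, 0, 10], [0.075, 0, -0.01, 0, 0.06, 0, 10], [0.09, 0, -0.01, 0, 0.072, 0, 10], [0.11, 0.003, -0.01, 0, 0.083, 0, 10], [0.11, 0.003, -0.01, 0, 0.083, 0, 10]])

```text
t: 5.85
tcp_pos: [523.6, -22.4, 41.4]
eef_rot: [-179.7, -15.0, 8.3]
ft_force: [-1.2, 0.8, -1.1]
grip_width: 9.9
```

```bash
python3 -c "
from h import *
print(monitor.get_obs()['joints'].round(1))"; python3 go.py 559.7 -17.4 42 8.5 -15
```

```text
[-12.8  31.4 114.2  15.7  21.2  54.8]
at [523.6 -22.4  41.4] [-179.69  -14.98    8.34] F [-1.2  0.8 -1.1] t 5.85
dist 36.4 frac [0.1767 0.0016 0.0441] [-0.0015  0.0001 -0.0009]
```

Call:
arm_command(increments=[[0.02, 0, 0.005, 0, 0, 0, 10], [0.04, 0, 0.01, 0, 0, 0, 10], [0.06, 0, 0.015, 0, 0, 0, 10], [0.08, 0, 0.02, 0, 0, 0, 10], [0.1, 0, 0.025, 0, 0, 0, 10], [0.12, 0, 0.03, 0, 0, 0, 10], [0.14, 0, 0.035, 0, 0, 0, 10], [0.15, 0.001, 0.037, 0, 0, 0, 10], [0.16, 0.001, 0.04, 0, 0, 0, 10]])

```text
t: 6.75
tcp_pos: [556.9, -17.6, 42.0]
eef_rot: [-179.7, -15.0, 8.4]
ft_force: [-1.8, -0.5, -0.6]
grip_width: 10.2
```

Expected contact with the stop is about 3 mm further on. I'll advance in 1–2 mm steps.

Call:
arm_command(increments=[[0.005, 0, 0.001, 0, 0, 0, 10], [0.01, 0, 0.0025, 0, 0, 0, 10], [0.015, 0, 0.004, 0, 0, 0, 10], [0.015, 0, 0.004, 0, 0, 0, 10]])

```text
t: 7.15
tcp_pos: [557.8, -16.9, 41.6]
eef_rot: [-179.6, -14.8, 8.4]
ft_force: [-15.7, -3.2, 8.7]
grip_width: 10.3
```

The 16 N reaction within 2 mm of the predicted point means the module is against the stop. Backing off.

Call:
arm_command(increments=[[-0.05, 0, -0.012, 0, 0, 0, 10], [-0.15, 0, -0.04, 0, 0, 0, 10], [-0.3, 0, -0.08, 0, -0.04, 0, 10], [-0.4, 0, -0.12, 0, -0.082, 0, 10], [-0.4, 0, -0.4, 0, -0.082, 0, 10], [-0.4, 0, -0.6, 0, -0.082, 0, 10], [-0.4, 0, -0.6, 0, -0.082, 0, 10]])

```text
t: 7.85
tcp_pos: [454.3, -34.0, 141.6]
eef_rot: [-179.8, -0.6, 8.5]
ft_force: [0.7, 0.3, 0.3]
grip_width: 10.2
```

```bash
python3 go.py 440 130 150 4
```

```text
at [454.3 -34.  141.6] [-179.84   -0.61    8.46] F [0.7 0.3 0.3] t 7.85
dist 164.9 frac [ 0.0505 -0.8218 -0.039 ] [-0.001  -0.0034  0.0248]
```

Call:
arm_command(increments=[[0.05, -0.82, -0.04, -0.001, -0.003, 0.025, 0], [0.05, -0.82, -0.04, -0.001, -0.003, 0.025, 0], [0.05, -0.82, -0.04, -0.001, -0.003, 0.025, 0], [0.05, -0.82, -0.04, -0.001, -0.003, 0.025, 0], [0.05, -0.82, -0.04, -0.001, -0.003, 0.025, 0], [0.05, -0.82, -0.04, -0.001, -0.003, 0.025, 0]])

```text
t: 8.45
tcp_pos: [438.6, 129.9, 146.0]
eef_rot: [-179.9, 0.3, 4.0]
ft_force: [0.7, -0.1, -1.2]
grip_width: 0.5
```

```bash
python3 - <<'E'
from h import *
g=snap('top','top3'); cv2.imwrite('pics/v3.png',cv2.resize(g['img'][100:260,200:360,::-1],(480,480),interpolation=cv2.INTER_CUBIC))
src=open('m2.py').read().replace("load('top0')","load('top3')")
open('m3.py','w').write(open('m.py').read().split("rep('green'")[0].replace("load('top0')","load('top3')")+open('m2.py').read().split("rp('green'")[0].split('\n',1)[1]+'''
p=rp('cover',red&(Z>75)&box(250,320,150,225),94)
d=np.array([.989,.148]);n=np.array([-.148,.989])
print('cover near d',np.percentile(p@d,[1,2,5]),'n',np.percentile(p@n,[2,98]))
''')
E
python3 m3.py; python3 go.py 442 304 130 0.5
```

```text
cover 151 c [605.6  18.1] s [58.3 41.4] a 7.8 z 91.7
cover near d [572.56801311 572.92041741 573.66914871] n [-89.52546847 -51.40580257]
at [438.7 129.4 146. ] [-179.9     0.34    3.94] F [ 0.4  0.1 -0.8] t 8.5
dist 175.4 frac [ 0.077  -0.8696  0.0811] [-0.0005  0.0019  0.0191]
```

View pics/v3.png

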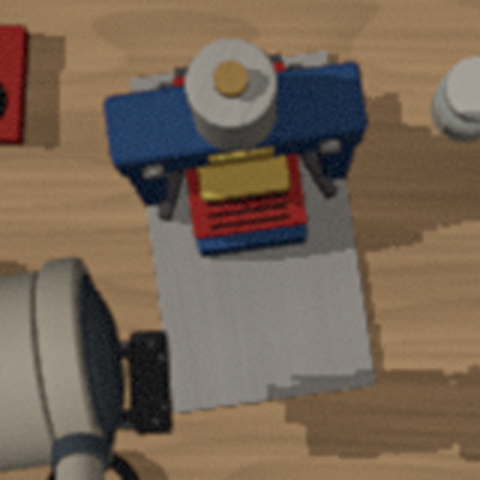

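The module sits straight under the ram: the cover edge is at d≈572.6, so the face is at 564.6 against 565.9 expected. On to the pedal.

Call:
arm_command(increments=[[0.077, -0.87, 0.08, 0, 0.002, 0.019, 0], [0.077, -0.87, 0.08, 0, 0.002, 0.019, 0], [0.077, -0.87, 0.08, 0, 0.002, 0.019, 0], [0.077, -0.87, 0.08, 0, 0.002, 0.019, 0], [0.077, -0.87, 0.08, 0, 0.002, 0.019, 0], [0.077, -0.87, 0.12, 0, 0.002, 0.019, 0], [0.077, -0.87, 0.16, 0, 0.002, 0.019, 0]])

```text
t: 9.2
tcp_pos: [442.0, 303.2, 113.8]
eef_rot: [-179.9, -0.0, 0.4]
ft_force: [1.1, -1.1, 0.7]
grip_width: 0.2
```

```bash
python3 go.py 440 304 60 0.5
```

```text
at [442.  303.2 113.8] [-179.92   -0.      0.44] F [ 1.1 -1.1  0.7] t 9.2
dist 53.8 frac [-0.01   -0.0036  0.2689] [-0.0005 -0.     -0.0003]
```

Call:
arm_command(increments=[[0, 0, 0.06, 0, 0, 0, 0], [0, 0, 0.11, 0, 0, 0, 0], [0, 0, 0.14, 0, 0, 0, 0], [0, 0, 0.17, 0, 0, 0, 0], [0, 0, 0.2, 0, 0, 0, 0], [0, 0, 0.23, 0, 0, 0, 0], [0, 0, 0.26, 0, 0, 0, 0], [0, 0, 0.28, 0, 0, 0, 0], [0, 0, 0.29, 0, 0, 0, 0], [0, 0, 0.3, 0, 0, 0, 0]])

```text
t: 10.2
tcp_pos: [440.1, 304.4, 54.2]
eef_rot: [-179.9, 0.2, 0.5]
ft_force: [-10.8, 0.3, 16.0]
grip_width: 0.4
```

Call:
arm_command(increments=[[0, 0, 0.007, 0, 0, 0, 0], [0, 0, 0.014, 0, 0, 0, 0], [0, 0, 0.02, 0, 0, 0, 0], [0, 0, 0.02, 0, 0, 0, 0]])

```text
t: 10.6
tcp_pos: [439.9, 304.5, 51.6]
eef_rot: [-179.9, 0.1, 0.5]
ft_force: [-18.0, -3.0, 47.6]
grip_width: 0.2
```

At the hard stop (force jumped from 16 to 48 N). I'll ease off slightly and hold about a second.

Call:
arm_command(increments=[[0, 0, -0.004, 0, 0, 0, 0], [0, 0, -0.004, 0, 0, 0, 0], [0, 0, -0.004, 0, 0, 0, 0], [0, 0, -0.004, 0, 0, 0, 0], [0, 0, -0.004, 0, 0, 0, 0], [0, 0, -0.004, 0, 0, 0, 0], [0, 0, -0.004, 0, 0, 0, 0], [0, 0, -0.004, 0, 0, 0, 0], [0, 0, -0.004, 0, 0, 0, 0], [0, 0, -0.004, 0, 0, 0, 0]])

```text
t: 11.6
tcp_pos: [439.9, 304.4, 51.9]
eef_rot: [-179.9, 0.1, 0.5]
ft_force: [-15.2, -1.4, 35.8]
grip_width: 0.6
```

```bash
python3 - <<'E'
from h import *
g=snap('side','side4'); cv2.imwrite('pics/v4.png',cv2.resize(g['img'][120:370,170:390,::-1],(528,600),interpolation=cv2.INTER_CUBIC))
print(monitor.get_obs()['ft_force'])
E
```

```text
[-14.57733882  -1.05798448  35.58347374]
```

View pics/v4.png

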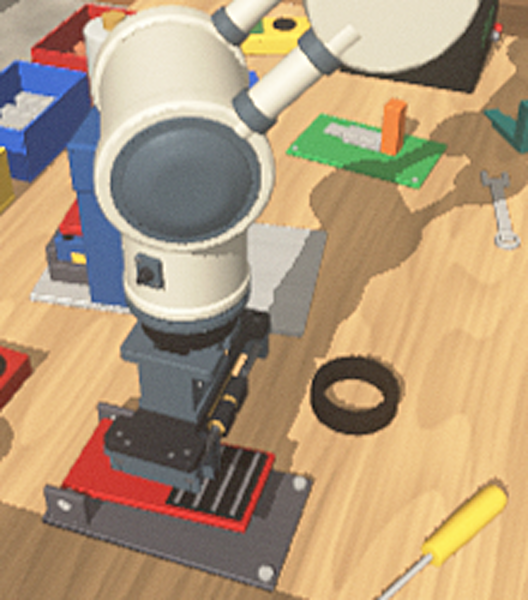

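The pedal is fully down and nearly level, with the fingers on the pad. Releasing slowly, then heading for the gauge.

Call:
arm_command(increments=[[0, 0, -0.04, 0, 0, 0, 0], [0, 0, -0.09, 0, 0, 0, 0], [0, 0, -0.14, 0, 0, 0, 0], [0, 0, -0.19, 0, 0, 0, 0], [0, 0, -0.25, 0, 0, 0, 0], [0, 0, -0.5, 0, 0, 0, 60], [0, 0, -0.65, 0, 0, 0, 60], [0, 0, -0.65, 0, 0, 0, 60]])

```text
t: 12.45
tcp_pos: [443.1, 305.5, 185.2]
eef_rot: [-179.7, -0.3, 0.5]
ft_force: [1.2, -0.3, -0.6]
grip_width: 21.4
```

```bash
python3 go.py 400 120 200 0
```

```text
at [443.1 305.5 185.2] [-179.75   -0.29    0.54] F [ 1.2 -0.3 -0.6] t 12.45
dist 191.0 frac [-0.2239  0.9252 -0.0792] [-0.0014 -0.0016  0.003 ]
```

Call:
arm_command(increments=[[-0.2, 1, -0.08, 0, 0, 0, 91], [-0.2, 1, -0.08, 0, 0, 0, 91], [-0.2, 1, -0.08, 0, 0, 0, 91], [-0.2, 1, -0.08, 0, 0, 0, 91], [-0.2, 1, -0.08, 0, 0, 0, 91], [-0.2, 1, -0.08, 0, 0, 0, 91]])

```text
t: 13.05
tcp_pos: [403.0, 103.2, 196.7]
eef_rot: [-179.9, 0.0, 0.4]
ft_force: [0.7, 0.7, -0.1]
grip_width: 69.6
```

Call:
arm_command(increments=[[0, 1, 0, 0, 0, 0.025, 91], [0, 1, 0, 0, 0, 0.025, 91], [0, 1, 0, 0, 0, 0.025, 91], [0, 1, 0, 0, 0, 0.025, 91], [0, 1, 0, 0, 0, 0.025, 91], [0, 1, 0, 0, 0, 0.025, 91]])

```text
t: 13.65
tcp_pos: [405.7, -95.7, 196.1]
eef_rot: [-179.9, 0.1, -4.1]
ft_force: [-1.1, -0.2, -0.8]
grip_width: 91.2
```

```bash
python3 go.py 375 -335 230 -9
```

```text
at [405.7 -95.7 196.1] [-1.7987e+02  5.0000e-02 -4.0700e+00] F [-1.1 -0.2 -0.8] t 13.65
dist 243.7 frac [-0.0682  1.2041 -0.1723] [-0.0007  0.0003  0.0274]
```

Call:
arm_command(increments=[[-0.07, 1, -0.17, 0, 0, 0.027, 91], [-0.07, 1, -0.17, 0, 0, 0.027, 91], [-0.07, 1, -0.17, 0, 0, 0.027, 91], [-0.07, 1, -0.17, 0, 0, 0.027, 91], [-0.07, 1, -0.17, 0, 0, 0.027, 91], [-0.07, 1, -0.17, 0, 0, 0.027, 91]])

```text
t: 14.25
tcp_pos: [378.4, -293.5, 229.8]
eef_rot: [-179.9, 0.0, -8.8]
ft_force: [-0.2, 0.1, 0.7]
grip_width: 90.8
```

Call:
arm_command(increments=[[0, 0.2, 0, 0, 0, 0, 91], [0, 0.2, 0, 0, 0, 0, 91], [0, 0.2, 0, 0, 0, 0, 91]])

```text
t: 14.55
tcp_pos: [372.2, -331.8, 229.6]
eef_rot: [-179.8, 0.1, -8.7]
ft_force: [0.5, -0.0, -0.4]
grip_width: 91.2
```

```bash
python3 - <<'E'
from h import *
f=snap('wrist','w5'); o=monitor.get_obs(); print(o['tcp_pos'],o['eef_rot'])
t=snap('top','top5')
c=t['img'][150:270,90:350]
cv2.imwrite('pics/v5.png',np.hstack([f['img'][:,:,::-1][::1],np.zeros((420,240,3),np.uint8)])); 
im=cv2.imread('pics/v5.png'); im[:120,560:800]=c[:,:240,::-1]; cv2.imwrite('pics/v5.png',im)
E
```

```text
[ 372.09708681 -331.59635286  229.66063361] [-1.79830204e+02  6.45667949e-02 -8.71237766e+00]
```

View pics/v5.png

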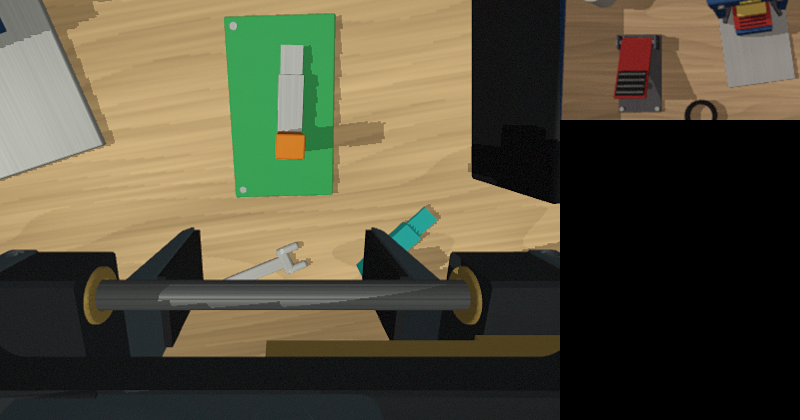

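The wrist view shows the orange grip top at (290,146), the bar running up to the tip at (291,60) on the green board, and the pedal back up. Measuring the gauge from this view.

```bash
(cat m2.py | sed "s/^exec.*$/exec(open('m.py').read().split(\"rep('green'\")[0].replace('top0','w5'))/" | sed '/^rp(.green/,$d'; cat <<'E'
o=rp('orange',(H>5)&(H<20)&(S>150)&box(260,320,125,170),90.5)
b=rp('bar',(S<40)&(V>110)&box(270,310,74,130),22)
t=rp('tip',(S<40)&(V>110)&box(270,310,40,74),17)
g=rp('green',(H>50)&(H<80)&(S>100)&box(215,345,5,205),8)
co=cv2.minAreaRect(o)[0];cb=cv2.minAreaRect(b)[0];ct=cv2.minAreaRect(t)[0]
print('yaw grip-tip',np.degrees(np.arctan2(ct[1]-co[1],ct[0]-co[0])),'dist',np.hypot(ct[0]-co[0],ct[1]-co[1]),'bar-tip',np.degrees(np.arctan2(ct[1]-cb[1],ct[0]-cb[0])))
E
) > m5.py; python3 m5.py
```

```text
orange 762 c [ 422.  -347.5] s [26.2 23.9] a 81.3 z 82.3
bar 1390 c [ 462.6 -355.4] s [27.2 57.6] a 81.1 z 21.4
tip 632 c [ 506.2 -363.2] s [22.8 27.8] a 81.3 z 16.5
green 15658 c [ 454.6 -344.3] s [118.6 197.9] a 82.8 z 7.5
yaw grip-tip -10.527700887962846 dist 85.676130361104 bar-tip -10.142758961733186
```

The depth puts the grip top at z = 82 (so the grip rests on the board), and grip-to-bar spacing is then 42 mm as specified. Grip at (421.5,-347.7), yaw about -9.

```bash
python3 go.py 421.5 -347.8 130 -9; python3 go.py 421.5 -347.8 34 -9
```

```text
at [ 372.1 -331.7  229.8] [-1.7984e+02  5.0000e-02 -8.7100e+00] F [-0.   1.8  0.1] t 14.65
dist 112.5 frac [0.257  0.0435 0.4987] [-0.0009  0.0003  0.0016]
at [ 372.1 -331.7  229.8] [-1.7984e+02  5.0000e-02 -8.7100e+00] F [-0.   1.8  0.1] t 14.65
dist 202.6 frac [0.2575 0.0448 0.9787] [-0.0009  0.0003  0.0016]
```

Call:
arm_command(increments=[[0.257, 0.044, 0.5, 0, 0, 0.0016, 91], [0.257, 0.044, 0.5, 0, 0, 0.0016, 91], [0.257, 0.044, 0.5, 0, 0, 0.0016, 91], [0.257, 0.044, 0.6, 0, 0, 0.0016, 91], [0.257, 0.045, 0.75, 0, 0, 0.0016, 91], [0.257, 0.045, 0.9, 0, 0, 0.0016, 91], [0.257, 0.045, 0.979, 0, 0, 0.0016, 91], [0.257, 0.045, 0.979, 0, 0, 0.0016, 91], [0.257, 0.045, 0.979, 0, 0, 0.0016, 91]])

```text
t: 15.55
tcp_pos: [421.3, -349.8, 35.3]
eef_rot: [-179.9, 0.0, -9.1]
ft_force: [-0.3, -0.3, 0.7]
grip_width: 90.8
```

Call:
arm_command(increments=[[0, 0, 0, 0, 0, 0, 20], [0, 0, 0, 0, 0, 0, 20], [0, 0, 0, 0, 0, 0, 20], [0, 0, 0, 0, 0, 0, 20], [0, 0, 0, 0, 0, 0, 20], [0, 0, 0, 0, 0, 0, 20]])

```text
t: 16.15
tcp_pos: [420.9, -350.3, 34.3]
eef_rot: [-179.9, 0.0, -9.1]
ft_force: [0.6, -1.1, -0.7]
grip_width: 45.9
```

Call:
arm_command(increments=[[0, 0, 0, 0, 0, 0, 20], [0, 0, 0, 0, 0, 0, 20], [0, 0, 0, 0, 0, 0, 20], [0, 0, 0, 0, 0, 0, 20], [0, 0, 0, 0, 0, 0, 20], [0, 0, 0, 0, 0, 0, 20]])

```text
t: 16.75
tcp_pos: [420.9, -350.3, 34.2]
eef_rot: [-179.9, 0.0, -9.1]
ft_force: [-0.5, -0.9, -2.1]
grip_width: 28.2
```

Call:
arm_command(increments=[[0, 0, -0.1, 0, 0, 0, 20], [0, 0, -0.3, 0, 0, 0, 20], [0, 0, -0.5, 0, 0, 0, 20], [0, 0, -0.6, 0, 0, 0, 20], [0, 0, -0.6, 0, 0, 0, 20]])

```text
t: 17.25
tcp_pos: [422.1, -351.7, 157.1]
eef_rot: [179.9, -0.2, -9.1]
ft_force: [-0.0, 1.4, -1.9]
grip_width: 28.0
```

```bash
python3 go.py 435 -200 150 0;python3 go.py 444 -34.7 150 8.5
```

```text
at [ 422.1 -351.7  157.1] [179.91  -0.23  -9.11] F [-0.   1.4 -1.9] t 17.25
dist 152.4 frac [-0.0565 -0.7593  0.0343] [ 0.0006 -0.0012 -0.0506]
at [ 422.1 -351.7  157.1] [179.91  -0.23  -9.11] F [-0.   1.4 -1.9] t 17.25
dist 317.9 frac [-0.1429 -1.5825  0.0327] [ 0.0007 -0.0012 -0.0978]
```

Call:
arm_command(increments=[[-0.03, -0.15, 0.02, 0, 0, -0.02, 20], [-0.05, -0.35, 0.03, 0, 0, -0.05, 20], [-0.08, -0.55, 0.03, 0, 0, -0.05, 20], [-0.1, -0.78, 0.03, 0, -0.001, -0.05, 20], [-0.1, -0.9, 0.03, 0, -0.001, -0.05, 20], [-0.1, -0.9, 0.03, 0, -0.001, -0.05, 20]])

```text
t: 17.85
tcp_pos: [428.9, -166.5, 147.6]
eef_rot: [-179.8, 0.3, 0.0]
ft_force: [0.3, -0.2, -2.0]
grip_width: 27.9
```

```bash
python3 go.py 440 -34.7 110 8.5
```

```text
at [ 428.9 -166.5  147.6] [-1.798e+02  2.900e-01  4.000e-02] F [ 0.3 -0.2 -2. ] t 17.85
dist 137.5 frac [ 0.0568 -0.6585  0.19  ] [-0.0012  0.0015 -0.047 ]
```

Call:
arm_command(increments=[[0.02, -0.15, 0.05, 0, 0.001, -0.015, 20], [0.03, -0.35, 0.1, 0, 0.001, -0.03, 20], [0.04, -0.55, 0.15, -0.001, 0.0015, -0.047, 20], [0.056, -0.658, 0.19, -0.001, 0.0015, -0.047, 20], [0.056, -0.658, 0.19, -0.001, 0.0015, -0.047, 20], [0.056, -0.658, 0.19, -0.001, 0.0015, -0.047, 20], [0.056, -0.658, 0.19, -0.001, 0.0015, -0.047, 20]])

```text
t: 18.55
tcp_pos: [441.1, -38.8, 110.7]
eef_rot: [179.9, -0.1, 8.3]
ft_force: [-0.0, 0.0, -1.0]
grip_width: 27.8
```

```bash
python3 - <<'E'
from h import *
f=snap('wrist','w6');s=snap('side','side6')
cv2.imwrite('pics/v6.png',np.hstack([cv2.resize(f['img'],(480,360)),cv2.resize(s['img'][160:280,190:300],(320,360),interpolation=cv2.INTER_CUBIC)])[:,:,::-1])
E
python3 go.py 444 -34.7 83.7 8.5
```

```text
at [441.2 -38.9 110.9] [ 1.7992e+02 -1.2000e-01  8.2700e+00] F [ 0.1 -0.5 -1.5] t 18.65
dist 27.6 frac [ 0.0167 -0.019   0.1359] [ 0.0004 -0.0006 -0.0013]
```

View pics/v6.png

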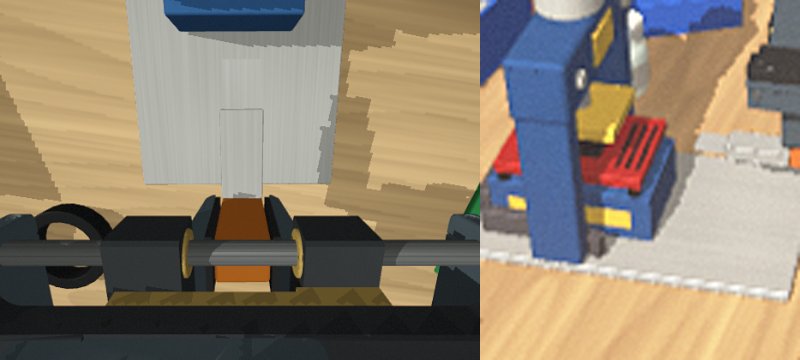

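The gauge sits straight in the fingers, its tip at about (241,75) and the module's front face at about (234,20). In the side view the cover is down. Checking the tip height by depth.

```bash
python3 - <<'E'
from h import *
f=load('w6');P=cloud(f)
for n,(u,v) in dict(tip=(280,85),bar=(280,160),barnear=(280,210),casetop=(273,8),plate=(200,190)).items():
    q=P[v-4:v+5,u-8:u+9].reshape(-1,3); print(n,np.median(q,0).round(1))
s=load('side6');Q=cloud(s);hsv=cv2.cvtColor(s['img'],cv2.COLOR_RGB2HSV)
m=((hsv[...,0]<8)|(hsv[...,0]>172))&(hsv[...,1]>140)&(hsv[...,2]>90); m[:,:]&=True
sub=np.zeros_like(m);sub[195:230,220:265]=1;m&=sub
print('cover z',np.percentile(Q[m][:,2],[10,50,90,97]).round(1))
E
```

```text
tip [532.8 -25.3  93.2]
bar [493.4 -31.   98. ]
barnear [464.9 -35.2  98.1]
casetop [578.6 -14.4  59.5]
plate [448.   31.3   9.3]
cover z [77.4 82.7 84.4 85.3]
```

Heights agree (tip top 93 at TCP 111, case top 59.5, cover top about 82, so closed). Lowering, then inserting.

Call:
arm_command(increments=[[0.01, -0.019, 0.07, 0, 0, -0.001, 20], [0.014, -0.019, 0.13, 0, 0, -0.001, 20], [0.016, -0.019, 0.135, 0, 0, -0.001, 20], [0.016, -0.019, 0.135, 0, 0, -0.001, 20], [0.016, -0.019, 0.135, 0, 0, -0.001, 20]])

```text
t: 19.15
tcp_pos: [443.9, -34.1, 84.3]
eef_rot: [179.9, -0.1, 8.5]
ft_force: [-0.0, -0.1, -0.5]
grip_width: 28.0
```

```bash
python3 go.py 497 -26.7 84 8.5
```

```text
at [443.9 -34.1  84.3] [ 1.7992e+02 -1.3000e-01  8.5000e+00] F [-0.  -0.1 -0.5] t 19.15
dist 53.6 frac [0.2678 0.0025 0.0022] [ 0.0004 -0.0007 -0.    ]
```

Call:
arm_command(increments=[[0.05, 0, 0.001, 0, -0.0005, 0, 20], [0.1, 0, 0.001, 0, -0.0005, 0, 20], [0.13, 0, 0.001, 0, -0.0005, 0, 20], [0.16, 0, 0.001, 0, -0.0005, 0, 20], [0.19, 0, 0.001, 0, -0.0005, 0, 20], [0.22, 0, 0.001, 0, -0.0005, 0, 20], [0.25, 0, 0.001, 0, -0.0005, 0, 20], [0.265, 0, 0.001, 0, -0.0005, 0, 20]])

```text
t: 19.95
tcp_pos: [496.8, -25.8, 83.7]
eef_rot: [179.9, -0.0, 8.5]
ft_force: [0.1, 0.2, -1.6]
grip_width: 27.9
```

Inserted about 22 mm with no force. Creeping to the jam.

Call:
arm_command(increments=[[0.01, 0, 0, 0, 0, 0, 20], [0.02, 0, 0, 0, 0, 0, 20], [0.03, 0, 0, 0, 0, 0, 20], [0.035, 0, 0, 0, 0, 0, 20], [0.04, 0, 0, 0, 0, 0, 20]])

```text
t: 20.45
tcp_pos: [503.7, -24.7, 83.7]
eef_rot: [179.9, 0.0, 8.5]
ft_force: [-4.6, -1.5, 1.1]
grip_width: 27.9
```

Call:
arm_command(increments=[[0.006, 0, 0, 0, 0, 0, 20], [0.009, 0, 0, 0, 0, 0, 20], [0.009, 0, 0, 0, 0, 0, 20], [0.009, 0, 0, 0, 0, 0, 20]])

```text
t: 20.85
tcp_pos: [503.8, -24.4, 83.4]
eef_rot: [180.0, 0.2, 8.5]
ft_force: [-8.7, -2.9, 2.8]
grip_width: 28.1
```

```bash
python3 - <<'E'
from h import *
o=monitor.get_obs();print(o['tcp_pos'].round(1),o['ft_force'].round(1))
f=snap('wrist','w7');s=snap('side','side7')
cv2.imwrite('pics/v7.png',np.hstack([cv2.resize(f['img'],(480,360)),cv2.resize(s['img'][160:280,190:300],(320,360),interpolation=cv2.INTER_CUBIC)])[:,:,::-1])
E
```

```text
[503.8 -24.4  83.4] [-8.7 -2.9  2.8]
```

View pics/v7.png

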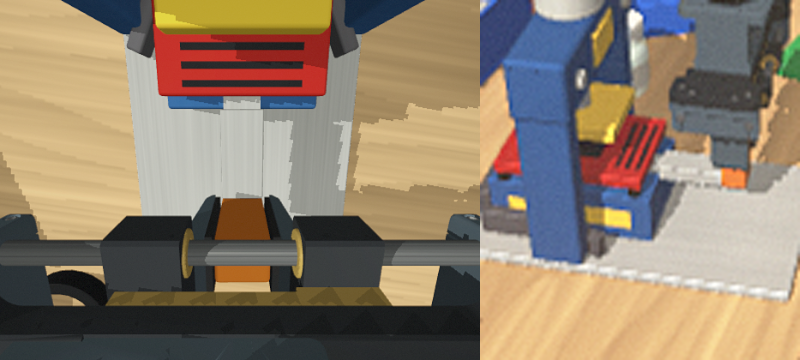

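The step is jammed: the bar ends at the face (241,108), the thin tip is under the cover, and the reaction is 9 N. Drawing out.

Call:
arm_command(increments=[[-0.03, 0, 0, 0, 0, 0, 20], [-0.08, 0, 0, 0, 0, 0, 20], [-0.14, 0, 0, 0, 0, 0, 20], [-0.2, 0, 0, 0, 0, 0, 20], [-0.27, 0, 0, 0, 0, 0, 20], [-0.34, 0, 0, 0, 0, 0, 20], [-0.36, 0, -0.1, 0, 0, 0, 20], [-0.36, 0, -0.25, 0, 0, 0, 20], [-0.36, 0, -0.33, 0, 0, 0, 20], [-0.36, 0, -0.33, 0, 0, 0, 20]])

```text
t: 21.95
tcp_pos: [435.0, -35.4, 151.5]
eef_rot: [179.9, -0.2, 8.5]
ft_force: [-0.6, -0.5, -1.6]
grip_width: 27.6
```

```bash
python3 go.py 428 -190 150 0
```

```text
at [435.  -35.4 151.5] [179.86  -0.21   8.52] F [-0.6 -0.5 -1.6] t 21.95
dist 154.8 frac [-0.1489  0.7594  0.0086] [ 0.0007 -0.0012  0.0473]
```

Call:
arm_command(increments=[[-0.03, 0.15, 0, 0, 0, 0.015, 20], [-0.07, 0.35, 0, 0, 0, 0.03, 20], [-0.11, 0.55, 0, 0, 0, 0.047, 20], [-0.149, 0.76, 0, 0, -0.001, 0.047, 20], [-0.149, 0.76, 0, 0, -0.001, 0.047, 20], [-0.149, 0.76, 0, 0, -0.001, 0.047, 20]])

```text
t: 22.55
tcp_pos: [426.6, -190.2, 148.9]
eef_rot: [180.0, 0.2, -0.1]
ft_force: [-0.7, 0.1, -1.9]
grip_width: 28.0
```

```bash
python3 go.py 421 -348 120 -9.1
```

```text
at [ 426.6 -190.2  148.9] [ 1.7997e+02  2.3000e-01 -6.0000e-02] F [-0.7  0.1 -1.9] t 22.55
dist 160.6 frac [-0.0267  0.7892  0.145 ] [0.0003 0.0013 0.0502]
```

Call:
arm_command(increments=[[0, 0.15, 0.02, 0, 0, 0.015, 20], [-0.01, 0.35, 0.05, 0, 0, 0.03, 20], [-0.02, 0.55, 0.1, 0, 0, 0.05, 20], [-0.027, 0.75, 0.145, 0, 0.001, 0.05, 20], [-0.027, 0.789, 0.145, 0, 0.001, 0.05, 20], [-0.027, 0.789, 0.145, 0, 0.001, 0.05, 20], [-0.027, 0.789, 0.145, 0, 0.001, 0.05, 20]])

```text
t: 23.25
tcp_pos: [422.2, -345.8, 120.8]
eef_rot: [180.0, 0.0, -8.9]
ft_force: [-0.3, 0.4, -1.1]
grip_width: 27.8
```

```bash
python3 go.py 421 -349 35 -9.1
```

```text
at [ 422.2 -345.8  120.8] [ 1.7997e+02  2.0000e-02 -8.8800e+00] F [-0.3  0.4 -1.1] t 23.25
dist 85.9 frac [-0.0032  0.0165  0.4291] [0.0001 0.0001 0.0012]
```

Call:
arm_command(increments=[[0, 0.01, 0.15, 0, 0, 0.001, 20], [-0.003, 0.016, 0.3, 0, 0, 0.001, 20], [-0.003, 0.016, 0.37, 0, 0, 0.001, 20], [-0.003, 0.016, 0.4, 0, 0, 0.001, 20], [-0.003, 0.016, 0.415, 0, 0, 0.001, 20], [-0.003, 0.016, 0.425, 0, 0, 0.001, 20], [-0.003, 0.016, 0.43, 0, 0, 0.001, 20], [-0.003, 0.016, 0.432, 0, 0, 0.001, 20]])

```text
t: 24.05
tcp_pos: [421.5, -351.0, 35.2]
eef_rot: [179.9, -0.1, -9.1]
ft_force: [-0.6, -0.2, -1.1]
grip_width: 28.0
```

Call:
arm_command(increments=[[0, 0, 0.003, 0, 0, 0, 20], [0, 0, 0.006, 0, 0, 0, 20], [0, 0, 0.008, 0, 0, 0, 20], [0, 0, 0.008, 0, 0, 0, 20]])

```text
t: 24.45
tcp_pos: [421.5, -351.1, 34.2]
eef_rot: [179.9, -0.1, -9.1]
ft_force: [-2.0, 2.7, 19.4]
grip_width: 27.4
```

Touching the board (19 N up). Easing slightly, then opening.

Call:
arm_command(increments=[[0, 0, -0.003, 0, 0, 0, 28], [0, 0, -0.003, 0, 0, 0, 32], [0, 0, -0.003, 0, 0, 0, 60], [0, 0, -0.003, 0, 0, 0, 70], [0, 0, -0.003, 0, 0, 0, 70], [0, 0, -0.003, 0, 0, 0, 70], [0, 0, -0.003, 0, 0, 0, 70], [0, 0, -0.003, 0, 0, 0, 70], [0, 0, -0.1, 0, 0, 0, 70], [0, 0, -0.3, 0, 0, 0, 70], [0, 0, -0.5, 0, 0, 0, 70], [0, 0, -0.75, 0, 0, 0, 70]])

```text
t: 25.65
tcp_pos: [420.5, -349.9, 183.8]
eef_rot: [180.0, 0.1, -9.1]
ft_force: [0.5, -0.7, -0.1]
grip_width: 69.9
```

Call:
arm_command(increments=[[-0.3, 0.1, -0.2, 0, 0, 0, 70], [-0.3, 0.1, -0.2, 0, 0, 0, 70], [-0.3, 0.1, -0.2, 0, 0, 0, 70]])

```text
t: 25.95
tcp_pos: [357.3, -361.6, 225.3]
eef_rot: [179.8, -0.1, -9.2]
ft_force: [0.1, 0.0, 0.7]
grip_width: 70.1
```

```bash
python3 - <<'E'
from h import *
t=snap('top','top8');s=snap('side','side8');w=snap('wrist','w8');o=monitor.get_obs();print(o['tcp_pos'],o['grip_width'],o['t'])
r=lambda a,w,h:cv2.resize(a,(w,h),interpolation=cv2.INTER_CUBIC)
cv2.imwrite('pics/v8.png',np.vstack([np.hstack([r(t['img'],400,300),r(w['img'],400,300)]),np.hstack([r(s['img'],400,300),r(s['img'][120:240,180:360],400,300)])])[:,:,::-1])
E
python3 m5.py >/dev/null; sed "s/'w5'/'w8'/;s/box(2[67]0,3[12]0,[0-9]*,[0-9]*)/box(230,350,10,230)/" m5.py > m8.py; sed -i '/tip\|bar\|yaw/d' m8.py; python3 m8.py; sed "s/top3/top8/g" m3.py > m9.py; python3 m9.py
```

```text
[ 358.97481996 -360.65456222  222.75162792] 69.62070027704581 26.1
orange 777 c [ 421.2 -353. ] s [27. 23.] a 80.8 z 82.3
green 13638 c [ 453.4 -349.4] s [109.7 198.1] a 81.9 z 7.4
cover 327 c [597.8 -10.9] s [39.3 95.5] a 9.8 z 80.9
cover near d [571.09321784 571.3187963  572.25367928] n [-146.22989762  -52.97842255]Traceback (most recent call last):
  File "m8.py", line 13, in <module>
    co=cv2.minAreaRect(o)[0];cb=cv2.minAreaRect(b)[0];ct=cv2.minAreaRect(t)[0]
                                                ^
NameError: name 'b' is not defined
```

View pics/v8.png

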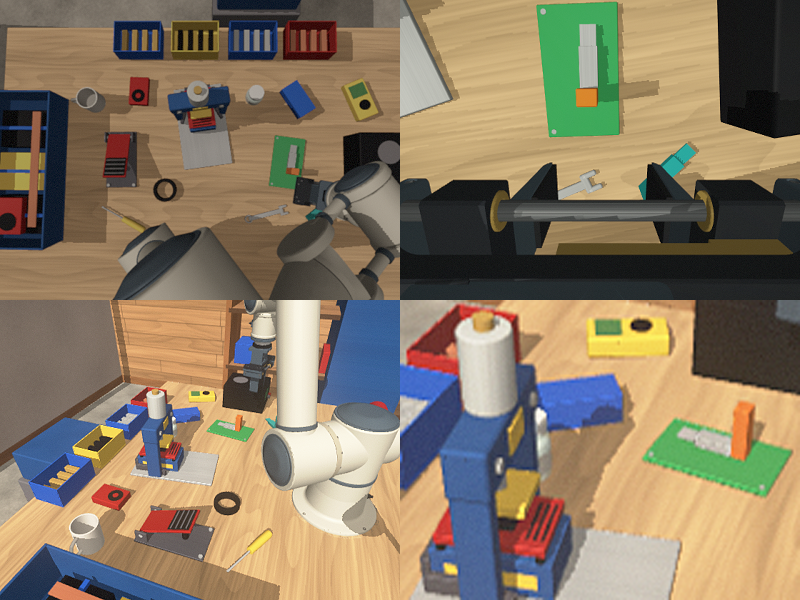

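The gauge is upright on its board (grip at (421,-353), top at z = 82). The cover top is at z = 80.9, so it is closed. The module is home, the pedal is up, the bystanders look undisturbed and the gripper is clear. Handing in.

```bash
python3 -c "
from h import *
print(job.finish_job(), monitor.get_obs()['t'])"
```

```text
the job is handed in; nothing more can be done
the job is handed in; nothing more can be done
```

All the steps are done and the job was handed in at about 26 s of robot time. No verdict is reported.

**What was done**
- **Module:** I slid it home until it met the stop with a 16 N reaction, the cover still up.
- **Pedal:** I pressed it to its hard stop, held it there for a bit over a second, and let it come back up. The force peaked at about 48 N between fingertips and pad, then I eased it to 36 N for the hold.
- **Gauge:** I gripped it at 28 mm, slid it into the slot until the step jammed at about 9 N, drew it out and stood it back on its board.

**Last checks**
- **Module position:** the cover edge in the top view puts the module's face about 1 mm from its computed home position.
- **Cover:** its top is at z = 81 mm, which means closed.
- **Gauge:** it stands upright on the board, released, with the grip near (421, -353) and its top at z = 82 mm.
- **Surroundings:** by eye the pedal is up, the bystanders look undisturbed and the gripper is clear. I didn't measure these.

**What failed or disagreed**
- An early attempt to lean the tool back near the base stopped part-way and about 24 mm off sideways in free air. I reversed it and leaned the tool further out instead.
- The gauge's yaw read -9° from its edges and about -10.5° from its centres.
- The grip's top measured 8 mm lower than the given sizes imply, so I used the measured height.
- The final check script stopped on a missing variable after it had printed the values it was meant to.

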